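Pull down the UV cabinet flap with the hook pole

TASK

Take the short hook pole from its blue mat, put its hook through the orange eye on top of the UV cabinet's white flap, and with the hook draw the flap down until it is fully open (level). Then unhook and lay the pole gently back on its mat and let go. Keep the robot itself off the clean cabinet and flap, and leave the tube rack, dishes, bottle and slide box where they are.

Things in the scene. Friction and masses are not known exactly. Their poses are not given: they have to be found in the camera images.
- cabinet: Grey UV cabinet on four black legs, fixed, standing to the left, 180 deep (its x) x 300 wide (its y) x 276 high. Origin: centre of its footprint on the bench. Its front, closed by the flap, is the -x side; +x points into the cabinet, y along the front. Inner floor and hinge 110 above the bench.
- flap (a joint): Hinge of the white drop-front flap (296 wide, 150 high, 8 thick, 0.28 kg): 0 = shut, upright; grows as its top swings out (towards the cabinet's -x) and down; stop at 1.57 = fully open, level. Starts at 0 to 0.2. Stiff friction hinge (0.36 N m): the flap stays where it is left; drawing it by the eye takes about 2 N.
- flap_hinge (a point): Point on the hinge line, at the middle of the flap's lower edge, 110 above the bench. The hinge line runs along the cabinet's y.
- flap_eye (a point): Centre of the orange eye, an upright ring standing on the middle of the flap's top edge, 174 from the hinge line. Hole about 33 across, bar 8 thick; the hole's axis is parallel to the hinge line (cabinet y), so a hook enters it sideways, along the front, and turns freely in it as the flap swings.
- pole: Hook pole, 200 long, 0.08 to 0.17 kg, lying on the mat. Origin midway along, on the underside; x to the hook end, z up. Black box handle (x -100 to 10), 24 wide, 30 high, orange band at the butt; then a 12 thick shaft to x = 100, axis 15 above the underside; at its end an orange prong, 8 thick, points to +y (left), 54 long from the shaft axis. Balances near x = -34.
- pole_grip (a point): On the handle's axis at x = -30, 15 above the underside: a good place to grip.
- pole_hook (a point): Point on the prong's axis, 30 from the shaft axis, about midway along the free prong.
- mat: Fixed blue mat, 270 (its x) x 150 (its y) x 3 thick; origin: centre of its underside on the bench. The pole starts on it, about lengthwise.
- tube_rack: White rack with capped tubes, loose, 60 x 140 x 94 high; origin under its centre. Leave alone.
- dishes: Stack of round dishes, loose, 94 across, 60 high; origin under its centre. Leave alone.
- wash_bottle: White bottle with red cap, loose, 66 across, 160 high; origin under its centre. Leave alone.
- slide_box: Flat dark wooden box, loose, 75 x 90 x 28 high; origin under its centre; it lies on the bench in front of the cabinet, under where the flap comes down with 50 or more to spare. Leave alone.
Not all that is in view belongs to the job. Leave any purple or yellow look-alike of the pole alone.

How it is judged:
By the outcome, as a careful person would: the job done as asked, in the order asked, and still so for the second after the job is handed in, with the robot touching nothing.
It also fails if it takes over 58 s, if anything falls off the work surface, if the arm or the gripper's body presses on something with over 40 N, if the wrist force passes 120 N, or if a joint passes its speed limit or range.

ROBOT

A 6-joint arm with a two-finger parallel gripper is mounted at the origin on the work surface. World frame = base frame: x ahead of the robot, y to its left, z up, the work surface at z = 0. Lengths are in m, angles in rad, forces in N, time in s.
With the tool pointing down it reaches from about 0.35 to 0.875 m from the base axis. Payload 4.2 kg.
Tool frame: the origin (TCP) lies between the finger pads; the fingertips stand 25 mm ahead of it and the grasp point (between the pads) lies 6 mm ahead of it; z points along the fingers, x is the direction in which the jaws open and shut, and the axes are right-handed (so a half turn about z gives the same grasp; the last joint's range is limited). The gripper opens to 85 mm and grips with 20 to 120 N. Pads are 22 mm wide; open, the fingers measure 114 mm over their backs; the gripper's body (76 mm by 85 mm) begins 54 mm behind the grasp point. The pads swing forward as they close: fully open they stand 13 mm farther back than shut.
Start: joints at [-1.045, 0.385, 0.008, 0, -1.194, -0.259], TCP at [0.165, -0.603, 0.23] pointing down, gripper open.
Joint ranges: [-3.14, 3.14], [-1.21, 2.06], [-1.07, 1.41], [-3.16, 2.05], [-2.99, -0.16], [-3.1, 3.1]. Speed limits (rad/s): [2.79, 2.79, 3.14, 3.14, 3.14, 3.14].

INTERFACE

Orientations are given as a 3x3 rotation matrix whose columns are the frame's x, y, z axes.
In Python, from rig import sensors, viewer, workorder gives the robot as it stands.
- The arm moves only by the tool send_rows, never from a script. Its argument "deltas" is one flat list of numbers, 7 for each row, row after row: the shift along the tool's x, y, z in cm, then the turn, a rotation vector about the tool's x, y, z in degrees, then the gripper's target within -1 to 1 (fully open at 1, half-way at 0, shut at -1). A call has 1 to 5 rows; each row is the pose to reach, as a shift and turn from the pose commanded when the call began, along the tool's axes at that moment; what a row does not reach only later rows make up. A row lasts 1/8 s, in which the tool goes at most 62.5 mm and 10.7 degrees, less where a joint would pass 70% of its speed; a pose out of reach is approached as far as the arm can. A call with a gripper value outside its range is refused whole. The fingers move at their own pace and stop on an object; "squeeze" is the grip in N (left out, the last holds). Time passes only in rows, so rows that repeat a pose let the fingers close. It gives the time, the measured TCP pose, the force and the opening at its end, in the units of the state.
- sensors.state(): the state, without advancing time (a new reading comes with each control period).
- viewer.read_camera(name): name is "scene" or "side" or "wrist"; returns a dict with "frame" (400x640x3 uint8, blue, green, red), "range_z" (400x640 float32, m along the optical axis (not along the pixel's ray), 0 where there is no reading), "mtx" (3x3 intrinsics, pixels), "world_to_cam" (4x4, takes a point from world to camera coordinates); the wrist camera has in their place "T_tool_cam" (4x4, takes a point from camera to tool coordinates, whose origin is the TCP and whose axes are the tool frame's). Camera axes: x right, y down, z forward; pixel columns grow to the right and rows downward; lengths in m; the calibration is good to about 2 mm. A picture is of the moment at which its call begins: read the wrist's pose just before it.
- workorder.finish_job(): hands the job in, once; it reports no verdict.
The state is a dict: "time": time; "joints": joint angles; "joint_vel": joint speeds; "tau": joint torques, N m; "tcp_pos": TCP position; "tcp_rot": TCP orientation; "ft_force": force on the tool from outside, world axes, zero at the start; "torque": the same for the moment, N m; "grip_width": opening from 0.0 (shut) to 1.0 (fully open).
Only numpy, scipy, OpenCV 4.12 (cv2) and the standard library are available. Lean on these libraries where they do the work, as an engineer would, in place of code of your own. Each camera call takes 0.05 s, during which the arm holds its last target. There are 200 camera calls.

## Working session

There is one attempt and no reset: what is moved stays moved. The work goes in short steps, Python scripts to look and compute and a tool call to move; the robot and the scene stay as the last step left them, time stands still between calls to the robot, and variables do not carry over. Pictures are saved under pics/ and viewed, about 8 in all and at most 12, crops included, and the job is handed in when it is done.

Besides the shell and the picture viewer there is one more tool, called after "Call:" as a command line: name --argument value ..., lists and objects as JSON in quotes. send_rows: Moves the arm, as the interface text tells. Its arguments: {"type":"object","properties":{"deltas":{"type":"array","items":{"type":"number"}},"squeeze":{"type":"number"}},"required":["deltas"]}

```bash
mkdir -p pics; ls; cat > h.py <<'E'
import numpy as np, cv2
from rig import sensors, viewer, workorder
def snap(n):
    s=sensors.state(); c=viewer.read_camera(n)
    if n=='wrist':
        T=np.eye(4); T[:3,:3]=np.array(s['tcp_rot']).reshape(3,3); T[:3,3]=s['tcp_pos']; c['cw']=T@np.array(c['T_tool_cam'])
    else: c['cw']=np.linalg.inv(np.array(c['world_to_cam']))
    return c
def cloud(c):
    z=c['range_z']; K=np.array(c['mtx']); v,u=np.mgrid[:z.shape[0],:z.shape[1]]
    P=np.stack([(u-K[0,2])/K[0,0]*z,(v-K[1,2])/K[1,1]*z,z],-1)
    W=P@c['cw'][:3,:3].T+c['cw'][:3,3]; W[z==0]=np.nan
    return W
E
python3 - <<'E'
from h import *
import pickle
d={n:snap(n) for n in('scene','side')}
pickle.dump(d,open('d0.pkl','wb'))
for n in d: cv2.imwrite(f'pics/{n}0.png',d[n]['frame']); print(n,d[n]['cw'].round(3).tolist())
print(sensors.state())
E
```

```text
pics
scene [[0.639, 0.502, -0.583, 1.378], [0.769, -0.409, 0.492, -0.602], [0.009, -0.762, -0.647, 1.017], [0.0, 0.0, 0.0, 1.0]]
side [[-0.21, 0.627, -0.75, 1.52], [0.978, 0.142, -0.154, 0.205], [0.01, -0.766, -0.643, 0.986], [0.0, 0.0, 0.0, 1.0]]
{'time': 0.1, 'joints': array([-1.04538420e+00,  3.85501120e-01,  6.75552347e-03, -4.56582238e-04,
       -1.19397179e+00, -2.58607667e-01]), 'joint_vel': array([-0.00017387, -0.00128525,  0.00309198,  0.00273195,  0.0006592 ,
        0.00123222]), 'tau': array([-6.08446226e-04, -3.93319881e+01,  1.88929367e+01,  4.19798300e+00,
       -2.61619258e-03,  9.91402885e-06]), 'tcp_pos': array([ 0.16467224, -0.60237683,  0.22911207]), 'tcp_rot': array([[-2.63487260e-01,  9.64662691e-01, -5.96242668e-04],
       [ 9.64660873e-01,  2.63487922e-01,  1.87484906e-03],
       [ 1.96569968e-03, -8.11731312e-05, -9.99998065e-01]]), 'ft_force': array([-1.16186998,  0.71542332, -0.4560324 ]), 'torque': array([ 0.01264056,  0.03857089, -0.03023089]), 'grip_width': 0.9965190493509386}
```

View pics/scene0.png

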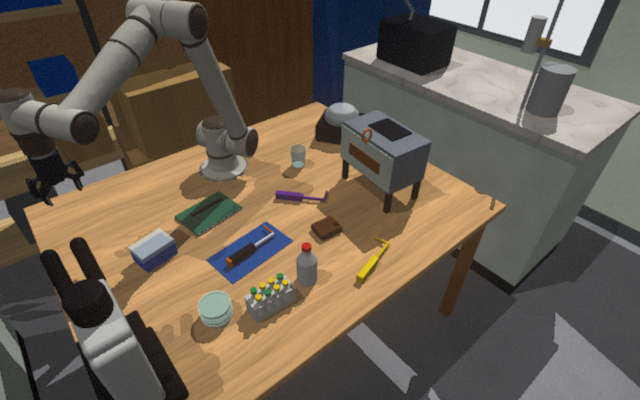

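View pics/side0.png

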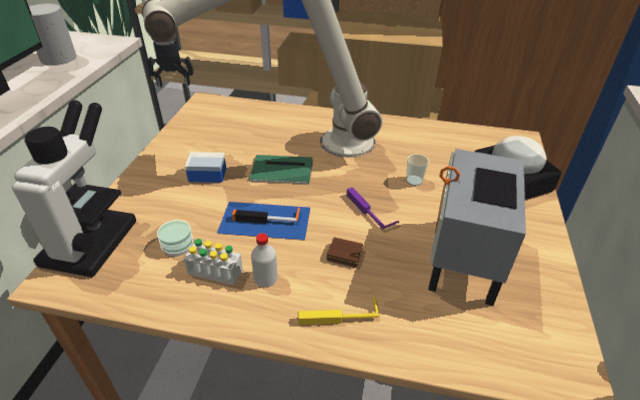

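```bash
cat > m.py <<'E'
from h import *
import pickle
d=pickle.load(open('d0.pkl','rb'))
for n in d:
    c=d[n]; W=cloud(c); hsv=cv2.cvtColor(c['frame'],cv2.COLOR_BGR2HSV); H,S,V=hsv[...,0].astype(int),hsv[...,1],hsv[...,2]
    bx={'scene':(205,220,300,280),'side':(215,198,315,242)}[n]
    ex={'scene':(355,122,378,150),'side':(436,160,464,190)}[n]
    def m(b): k=np.zeros(H.shape,bool); k[b[1]:b[3],b[0]:b[2]]=1; return k&np.isfinite(W[...,0])
    blue=m(bx)&(abs(H-112)<12)&(S>140)&(abs(W[...,2])<.015)
    p=W[blue]; print(n,'mat',blue.sum(),p.mean(0).round(4),cv2.minAreaRect((p[:,:2]*1000).astype(np.float32)))
    q=m(bx)&(W[...,2]>.012)&(W[...,2]<.06); p=W[q]; print('pole',q.sum(),cv2.minAreaRect((p[:,:2]*1000).astype(np.float32)),np.percentile(p[:,2],[5,50,95]).round(4))
    org=(S>130)&((H<16)|(H>174))&(V>60)
    for nm,b in (('eye',ex),('porange',bx)):
        k=m(b)&org; p=W[k]; 
        if nm=='eye': p=p[p[:,2]>.22]
        else:p=p[p[:,2]>.008]
        print(nm,len(p),np.median(p,0).round(4),p.min(0).round(3),p.max(0).round(3))
        if nm=='porange':
            for s in (p[:,1]<np.median(W[q][:,1]),p[:,1]>=np.median(W[q][:,1])): print('  ',s.sum(),p[s].mean(0).round(4),p[s].min(0).round(3),p[s].max(0).round(3))
        v,u=np.where(k); print('  px',u.min(),u.max(),v.min(),v.max())
    # cabinet top
    k=(abs(W[...,2]-.276)<.006)&(W[...,1]>.1)&(W[...,0]>0)&(W[...,0]<1)&(S<90)
    p=W[k]; print('top',k.sum(),cv2.minAreaRect((p[:,:2]*1000).astype(np.float32)), np.percentile(p,[1,99],axis=0).round(3).tolist())
    # obstacles
    b=(W[...,2]>.015)&(W[...,2]<.35)&(W[...,0]>.15)&(W[...,0]<1.1)&(abs(W[...,1])<.8)
    b8=cv2.morphologyEx(b.astype(np.uint8),cv2.MORPH_OPEN,np.ones((3,3)))
    N,L,st,ce=cv2.connectedComponentsWithStats(b8)
    for i in range(1,N):
        if st[i,4]>60: p=W[(L==i)&b]; print('  obj',ce[i].round(),p.min(0).round(3),p.max(0).round(3))
sc=d['scene']['frame'];sd=d['side']['frame']
a=lambda f,b:cv2.resize(f[b[1]:b[3],b[0]:b[2]],(400,280),interpolation=cv2.INTER_CUBIC)
cv2.imwrite('pics/crop1.png',np.vstack([np.hstack([a(sc,(205,220,300,286)),a(sd,(215,185,315,255))]),np.hstack([a(sc,(330,100,430,170)),a(sd,(410,145,530,229))])]))
E
python3 m.py
```

```text
scene mat 1496 [ 0.5164 -0.1845  0.0031] ((510.026123046875, -179.55972290039062), (144.95022583007812, 263.48883056640625), 6.82139778137207)
pole 452 ((511.3619384765625, -175.77658081054688), (199.73373413085938, 440.81475830078125), 83.69406127929688) [0.013  0.026  0.0362]
eye 46 [0.5324 0.3326 0.2774] [0.516 0.312 0.254] [0.54  0.356 0.31 ]
  px 355 371 129 149
porange 50 [ 0.5254 -0.2714  0.0214] [ 0.455 -0.277  0.008] [ 0.539 -0.08   0.039]
   38 [ 0.5289 -0.2723  0.0254] [ 0.518 -0.277  0.008] [ 0.539 -0.265  0.039]
   12 [ 0.472  -0.0824  0.0194] [ 0.455 -0.085  0.015] [ 0.493 -0.08   0.021]
  px 226 271 226 266
top 1751 ((429.5524597167969, 1192.3043212890625), (1719.294189453125, 876.5451049804688), 89.35768127441406) [[0.033, 0.339, 0.27], [0.843, 2.039, 0.282]]
  obj [382. 150.] [0.15  0.312 0.016] [0.7  0.71 0.31]
  obj [234. 119.] [ 0.15  -0.04   0.243] [0.177 0.038 0.35 ]
  obj [247. 147.] [0.15  0.018 0.118] [0.171 0.08  0.207]
  obj [298. 154.] [0.158 0.234 0.016] [0.235 0.31  0.094]
  obj [ 54. 181.] [ 0.15  -0.675  0.248] [ 0.197 -0.528  0.35 ]
  obj [290. 194.] 
[... 1482 characters left out ...]
.036  0.218] [0.181 0.045 0.35 ]
  obj [ 69. 204.] [ 0.563 -0.746  0.015] [ 0.845 -0.562  0.35 ]
  obj [357. 127.] [0.15  0.016 0.114] [0.172 0.085 0.211]
  obj [486. 212.] [0.15  0.313 0.015] [0.705 0.741 0.311]
  obj [205. 166.] [ 0.277 -0.512  0.015] [ 0.39  -0.377  0.076]
  obj [416. 168.] [0.162 0.234 0.015] [0.239 0.303 0.092]
  obj [358. 200.] [0.323 0.053 0.015] [0.42  0.139 0.035]
  obj [258. 216.] [ 0.491 -0.277  0.015] [ 0.544 -0.075  0.038]
  obj [198. 250.] [ 0.624 -0.446  0.015] [ 0.78  -0.178  0.098]
  obj [263. 261.] [ 0.72  -0.136  0.015] [ 0.773 -0.073  0.165]
  obj [344. 251.] [0.562 0.043 0.015] [0.647 0.139 0.033]
  obj [329. 315.] [0.788 0.014 0.015] [0.866 0.209 0.036]
```

View pics/crop1.png

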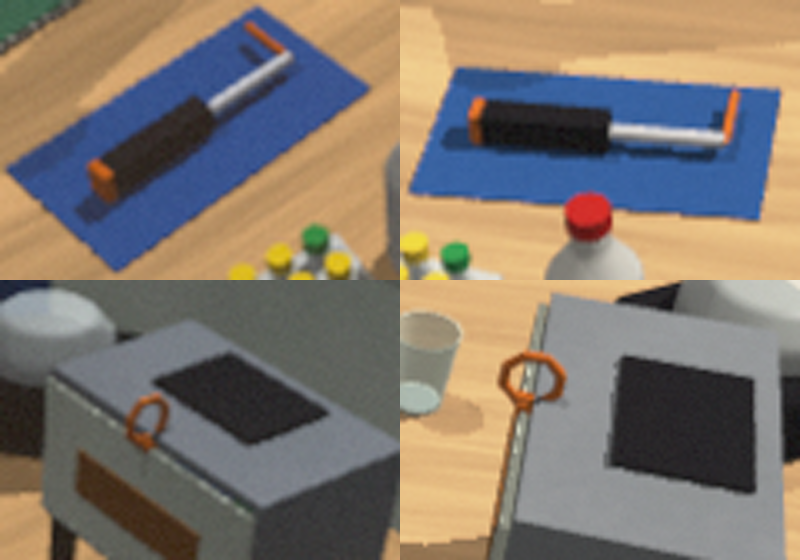

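```bash
cat >> h.py <<'E'
def go(p,yaw=None,R=None):
    """cm / deg delta from current measured pose to p with tool-x yaw (deg), tool down"""
    from scipy.spatial.transform import Rotation as Q
    s=sensors.state(); R0=np.array(s['tcp_rot']).reshape(3,3)
    if R is None:
        a=np.radians(yaw); x=np.array([np.cos(a),np.sin(a),0]); z=np.array([0,0,-1.]); R=np.c_[x,np.cross(z,x),z]
    print('delta cm',(R0.T@(np.array(p)-s['tcp_pos'])*100).round(2),'rot',Q.from_matrix(R0.T@R).as_rotvec(degrees=True).round(1))
E
python3 - <<'E'
from h import *
import pickle
d=pickle.load(open('d0.pkl','rb'))
for n in d:
    c=d[n];W=cloud(c);V=c['frame'].max(-1)
    k=(W[...,2]>.027)&(W[...,2]<.04)&(W[...,0]>.48)&(W[...,0]<.56)&(W[...,1]>-.29)&(W[...,1]<-.165)
    p=W[k][:,:2]; print(n,k.sum(),cv2.minAreaRect((p*1000).astype(np.float32)))
    k=(W[...,2]>.012)&(W[...,2]<.03)&(W[...,0]>.45)&(W[...,0]<.56)&(W[...,1]>-.155)&(W[...,1]<-.05)
    p=W[k]; print(k.sum(),p[:,1].max(), p[p[:,1]<-.1].mean(0))
go([.516,-.2,.23],190)
E
```

```text
scene 194 ((520.6448364257812, -221.46707153320312), (27.443485260009766, 110.4901123046875), 5.096792697906494)
93 -0.07355059168530398 [ 0.51120241 -0.12650845  0.02177824]
side 223 ((522.478515625, -221.42787170410156), (32.709068298339844, 111.78788757324219), 6.4931206703186035)
128 -0.07514653471913638 [ 0.51534938 -0.12828805  0.02107008]
delta cm [ 2.956e+01  4.449e+01 -3.000e-02] rot [  0.1  -0.1 -84.7]
```

Call:
send_rows --deltas '[29.5,44,0,0,0,-81,1,29.5,44,0,0,0,-81,1,29.5,44,0,0,0,-81,1,29.5,44,0,0,0,-81,1,29.5,44,0,0,0,-81,1]'

```text
time: 0.72
tcp_pos: [0.3702, -0.3648, 0.2299]
tcp_rot: [[-0.936, 0.353, -0.0], [0.353, 0.936, 0.0], [0.0, 0.0, -1.0]]
ft_force: [0.9, 0.2, 0.2]
grip_width: 0.999
```

```bash
python3 -c "
from h import *
go([.518,-.2,.2],186)"
```

```text
delta cm [-8.02 20.63  2.99] rot [  0.   -0.  -26.7]
```

Call:
send_rows --deltas '[-8,20.6,3,0,0,-26.7,1,-8,20.6,3,0,0,-26.7,1,-8,20.6,3,0,0,-26.7,1,-8,20.6,3,0,0,-26.7,1,-8,20.6,3,0,0,-26.7,1]'

```text
time: 1.35
tcp_pos: [0.5187, -0.201, 0.1989]
tcp_rot: [[-0.995, -0.103, -0.002], [-0.103, 0.995, 0.0], [0.002, 0.001, -1.0]]
ft_force: [-0.2, -0.1, 0.0]
grip_width: 1.0
```

```bash
python3 - <<'E'
from h import *
c=snap('wrist');W=cloud(c);cv2.imwrite('pics/w1.png',c['frame'])
s=sensors.state();print(s['tcp_pos'],s['time'],s['tcp_rot'].round(3).tolist())
f=c['frame'];hsv=cv2.cvtColor(f,cv2.COLOR_BGR2HSV);H,S=hsv[...,0].astype(int),hsv[...,1]
reg=(W[...,0]>.42)&(W[...,0]<.6)&(W[...,1]>-.3)&(W[...,1]<-.05)
k=reg&(W[...,2]>.027)&(W[...,2]<.045)
p=W[k];print('handle',k.sum(),cv2.minAreaRect((p[:,:2]*1000).astype(np.float32)),np.median(p[:,2]))
k=reg&(W[...,2]>.012)&(W[...,2]<.027);p=W[k];print('low',k.sum(),cv2.minAreaRect((p[:,:2]*1000).astype(np.float32)),p.min(0),p.max(0))
k=reg&(abs(H-112)<14)&(S>120)&(W[...,2]<.012);print('matz',np.median(W[k][:,2]))
E
```

```text
[ 0.51785793 -0.20200342  0.19928633] 1.4 [[-0.995, -0.101, -0.002], [-0.101, 0.995, 0.0], [0.002, 0.001, -1.0]]
handle 2083 ((521.0123291015625, -222.5362548828125), (23.983776092529297, 108.95590209960938), 5.930475234985352) 0.032689288664883964
low 830 ((483.70184326171875, -122.52102661132812), (63.22775650024414, 89.67466735839844), 5.673564434051514) [ 0.44822505 -0.164734    0.01490017] [ 0.5194921  -0.07553476  0.02562669]
matz 0.0027863942493134286
```

View pics/w1.png

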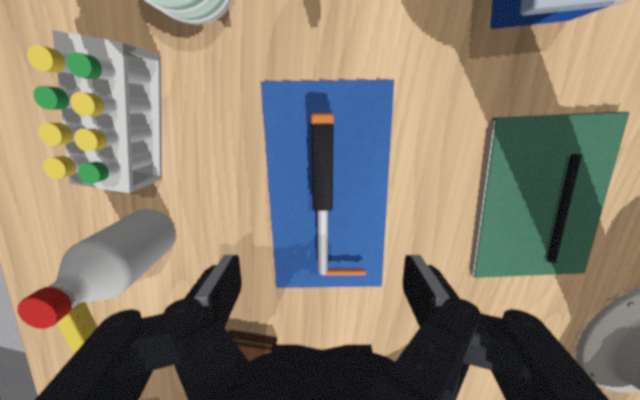

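```bash
python3 -c "
from h import *
go([.5195,-.2076,.031],185.9)"
```

```text
delta cm [-0.14 -0.58 16.83] rot [ 0.  -0.1 -0.1]
```

Call:
send_rows --deltas '[-0.14,-0.6,6,0,0,0,0.3,-0.14,-0.6,12,0,0,0,0.2,-0.14,-0.6,15.5,0,0,0,0.2,-0.14,-0.6,16.8,0,0,0,0.2,-0.14,-0.6,16.8,0,0,0,0.2]' --squeeze 70

```text
time: 2.02
tcp_pos: [0.5196, -0.2095, 0.0322]
tcp_rot: [[-0.995, -0.099, -0.0], [-0.099, 0.995, -0.0], [0.0, -0.0, -1.0]]
ft_force: [-0.3, 0.1, 0.9]
grip_width: 0.598
```

Call:
send_rows --deltas '[0,0,0,0,0,0,-0.2,0,0,0,0,0,0,-0.6,0,0,0,0,0,0,-1,0,0,0,0,0,0,-1,0,0,0,0,0,0,-1]' --squeeze 70

```text
time: 2.65
tcp_pos: [0.5198, -0.2087, 0.0323]
tcp_rot: [[-0.995, -0.099, 0.0], [-0.099, 0.995, -0.0], [-0.0, -0.0, -1.0]]
ft_force: [0.0, -0.9, -1.1]
grip_width: -0.003
```

```bash
python3 - <<'E'
from h import *
print(sensors.state()['grip_width'])
c=snap('wrist');d=snap('side')
cv2.imwrite('pics/w2.png',np.hstack([cv2.resize(c['frame'],(400,250)),cv2.resize(d['frame'][150:270,180:380],(400,250))]))
E
```

```text
-0.0030069718453985105
```

View pics/w2.png

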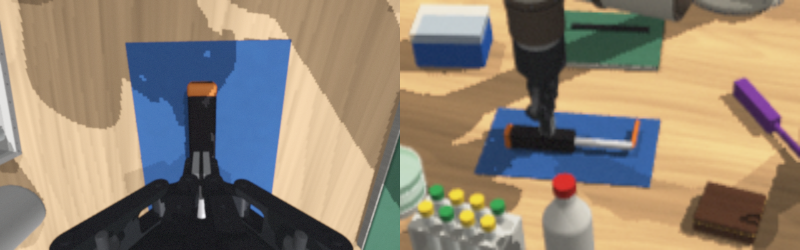

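```bash
python3 - <<'E'
from h import *
s=sensors.state();print(s['tcp_pos'],s['joints'].round(3),s['ft_force'])
c=snap('wrist');W=cloud(c)
Rt=s['tcp_rot'];T=(W-s['tcp_pos'])@Rt*1000
f=c['frame']
cv2.imwrite('pics/w3.png',cv2.resize(f[200:400,180:460],(784,560),interpolation=cv2.INTER_CUBIC))
for v in range(200,400,16): print(v,[tuple(T[v,u].round().astype(int)) if np.isfinite(T[v,u,0]) else None for u in (296,308,322,336,348)])
d=snap('side');W=cloud(d)
k=(W[...,2]>.01)&(W[...,2]<.045)&(W[...,0]>.44)&(W[...,0]<.56)&(W[...,1]>-.3)&(W[...,1]<-.05)
for lo in np.arange(-.29,-.06,.02):
    q=W[k&(abs(W[...,1]-lo-.01)<.01)]
    if len(q): print(lo.round(2),len(q),q[:,2].max().round(4),q[:,0].min().round(4),q[:,0].max().round(4))
E
```

```text
[ 0.51976428 -0.20869997  0.03208964] [-0.093  0.497 -0.387 -0.    -0.687  0.192] [ 0.52330205 -0.34743646 -0.03769917]
200 [(np.int64(-17), np.int64(-24), np.int64(29)), (np.int64(-8), np.int64(-33), np.int64(-1)), (np.int64(0), np.int64(-33), np.int64(0)), (np.int64(7), np.int64(-34), np.int64(-2)), (np.int64(16), np.int64(-24), np.int64(29))]
216 [(np.int64(-17), np.int64(-13), np.int64(30)), (np.int64(-8), np.int64(-24), np.int64(0)), (np.int64(0), np.int64(-24), np.int64(-1)), (np.int64(7), np.int64(-24), np.int64(-1)), (np.int64(17), np.int64(-13), np.int64(29))]
232 [(np.int64(-18), np.int64(-1), np.int64(29)), (np.int64(-8), np.int64(-15), np.int64(-1)), (np.int64(0), np.int64(-15), np.int64(-1)), (np.int64(7), np.int64(-15), np.int64(-1)), (np.int64(17), np.int64(-1), np.int64(30))]
248 [(np.int64(-18), np.int64(11), np.int64(30)), (np.int64(-8), np.int64(-5), np.int64(-1)), (np.int64(0), np.int64(-10), np.int64(-12)), (np.int64(8), np.int64(-5), np.int64(-1)), (np.int64(17), np.int64(11), np.int64(29))]
264 [(np.int64(-13), np.int64(-7), np.int64(-22)), (np.int64(-7), np.in
[... 1584 characters left out ...]
-10), np.int64(-86)), (np.int64(3), np.int64(-11), np.int64(-86)), (np.int64(6), np.int64(-16), np.int64(-91))]
392 [(np.int64(-7), np.int64(-13), np.int64(-93)), (np.int64(-4), np.int64(-11), np.int64(-91)), (np.int64(0), np.int64(-11), np.int64(-91)), (np.int64(3), np.int64(-11), np.int64(-91)), (np.int64(6), np.int64(-14), np.int64(-93))]
-0.29 22 0.0361 0.5176 0.5428
-0.27 60 0.0373 0.515 0.5443
-0.25 70 0.0358 0.5121 0.5396
-0.23 53 0.0415 0.5154 0.5379
-0.21 61 0.0427 0.5096 0.5353
-0.19 68 0.0378 0.5041 0.5336
-0.17 34 0.0333 0.5104 0.5293
-0.15 25 0.0264 0.5079 0.5227
-0.13 23 0.025 0.5066 0.5209
-0.11 27 0.0269 0.5031 0.5178
-0.09 46 0.0275 0.4543 0.5136
-0.07 1 0.0106 0.5241 0.5241
```

View pics/w3.png

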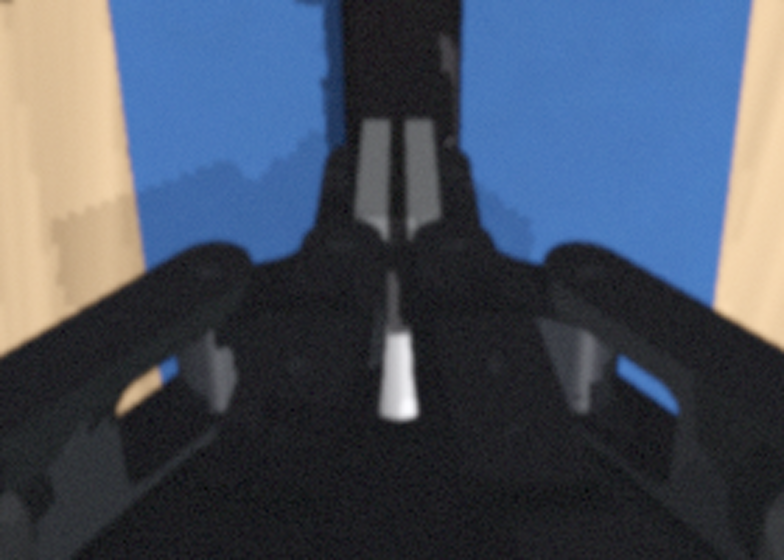

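```bash
python3 - <<'E'
from h import *
s=sensors.state()
c=snap('wrist');W=cloud(c);T=(W-s['tcp_pos'])@s['tcp_rot']*1000
print(np.array(c['T_tool_cam']).round(3).tolist())
for v in range(238,276,3): print(v,[f"{T[v,u,1]:.0f}/{T[v,u,2]:.0f}" for u in (302,306,310,314,318,322,326,330,334,338,342)])
d=snap('side');W=cloud(d);T=(W-s['tcp_pos'])@s['tcp_rot']*1000
k=(abs(T[...,0])<60)&(abs(T[...,1])<25)&(T[...,2]<0)&(T[...,2]>-90)
for z in range(-60,4,4):
    q=T[k&(abs(T[...,2]-z)<2)]
    if len(q): print(z,len(q),q.min(0).round(),q.max(0).round())
E
```

```text
[[1.0, 0.0, -0.0, -0.001], [0.0, 0.951, 0.309, -0.079], [0.0, -0.309, 0.951, -0.144], [0.0, 0.0, 0.0, 1.0]]
238 ['3/29', '-10/1', '-11/-1', '-11/-1', '-11/-1', '-11/-1', '-11/-1', '-11/-1', '-11/-1', '-11/-1', '-11/-0']
241 ['5/29', '-9/-1', '-9/-1', '-9/-1', '-9/-1', '-9/-1', '-9/-1', '-9/-1', '-9/-0', '-9/-0', '-9/1']
244 ['7/29', '-7/-1', '-10/-7', '-11/-8', '-10/-6', '-10/-7', '-11/-8', '-11/-7', '-7/-0', '-7/0', '-7/0']
247 ['10/29', '-5/-0', '-11/-11', '-10/-10', '-10/-10', '-11/-11', '-10/-10', '-10/-10', '-11/-11', '-6/-1', '-5/0']
250 ['12/29', '-3/0', '-10/-14', '-11/-14', '-10/-14', '-11/-14', '-11/-15', '-11/-15', '-10/-14', '-3/-0', '-3/-0']
253 ['-7/-10', '-7/-10', '-11/-17', '-11/-17', '-11/-18', '-11/-18', '-10/-17', '-11/-17', '-11/-17', '-7/-10', '-7/-10']
256 ['-7/-13', '-7/-14', '-10/-20', '-11/-21', '-10/-20', '-10/-20', '-10/-20', '-11/-20', '-11/-20', '-7/-13', '-7/-13']
259 ['-7/-16', '-7/-16', '-10/-23', '-11/-24', '-11/-23', '-10/-23', '-10/-23', '-10/-22', '-10/-22', '-7/-17', '-6/-16']
262 ['-6/-19', '-7/-19', '-11/-26', '-11/-26', '-11/-27', '-11/-26', '-
[... 427 characters left out ...]
30', '-7/-30', '-10/-36', '-10/-36', '-10/-36', '-10/-36', '-11/-37', '-10/-36', '-11/-37', '-6/-29', '-7/-30']
-60 4 [-42.  -6. -62.] [-14.  12. -58.]
-56 8 [-38.  -4. -56.] [ 25.  14. -54.]
-52 8 [-37. -11. -54.] [ -2.  12. -50.]
-48 8 [-30.  -1. -49.] [ 12.  13. -47.]
-44 5 [-15.   1. -46.] [ 13.  13. -44.]
-36 2 [-11.   9. -37.] [ -7.  11. -37.]
-32 5 [-16.  -5. -32.] [-10.   9. -31.]
-28 8 [-18.  -6. -30.] [  0.   9. -26.]
-24 7 [-17. -10. -26.] [ -3.  10. -22.]
-20 6 [-18. -12. -22.] [ -3.  11. -18.]
-16 7 [-17.  -8. -18.] [ -8.   8. -15.]
-12 8 [-15.  -8. -14.] [  0.  11. -11.]
-8 5 [-13.  -5. -10.] [ 7.  9. -8.]
-4 16 [-16. -24.  -6.] [ 4. 17. -2.]
0 25 [-13. -22.  -2.] [ 9. 24. -0.]
```

Call:
send_rows --deltas '[0,0,0,0,0,0,0.2,0,0,0,0,0,0,0.2,0,0,0,0,0,0,0.2,0,0,1.5,0,0,0,0.2,0,0,2.5,0,0,0,0.2]'

```text
time: 3.58
tcp_pos: [0.519, -0.2086, 0.0057]
tcp_rot: [[-0.995, -0.099, -0.002], [-0.099, 0.995, 0.0], [0.002, 0.001, -1.0]]
ft_force: [0.0, -0.2, -0.3]
grip_width: 0.602
```

```bash
python3 - <<'E'
from h import *
s=sensors.state()
c=snap('wrist');W=cloud(c);T=(W-s['tcp_pos'])@s['tcp_rot']*1000
print(s['tcp_pos'],s['ft_force'],s['grip_width'])
k=(abs(T[...,1]+11)<1.5)&(abs(T[...,0])<50)&(T[...,2]<60)
q=T[k]; 
for sx in(-1,1):
    r=q[(q[:,0]*sx>14)&(q[:,0]*sx<45)]
    print(sx,np.histogram(r[:,2],bins=range(-50,60,5)),'x',np.percentile(r[r[:,2]<15][:,0],[2,50,98]).round())
E
```

```text
[ 0.51904001 -0.20861287  0.00569834] [ 0.01481106 -0.23859527 -0.31544634] 0.6015956985711624
-1 (array([125, 104, 104,  92,  79,  77,  68,  65,  23,   0, 253,   0,   0,
         0,   0,   0,   0,   0,   0,   0,   0]), array([-50, -45, -40, -35, -30, -25, -20, -15, -10,  -5,   0,   5,  10,
        15,  20,  25,  30,  35,  40,  45,  50,  55])) x [-40. -30. -15.]
1 (array([127,  96, 102,  92,  81,  75,  67,  58,  27,   0, 255,   0,   0,
         0,   0,   0,   0,   0,   0,   0,   0]), array([-50, -45, -40, -35, -30, -25, -20, -15, -10,  -5,   0,   5,  10,
        15,  20,  25,  30,  35,  40,  45,  50,  55])) x [17. 29. 43.]
```

Call:
send_rows --deltas '[0,0,0.3,0,0,0,0,0,0,0.3,0,0,0,-1,0,0,0.3,0,0,0,-1,0,0,0.3,0,0,0,-1,0,0,0.3,0,0,0,-1]' --squeeze 80

```text
time: 4.25
tcp_pos: [0.5198, -0.2087, 0.0042]
tcp_rot: [[-0.995, -0.099, 0.0], [-0.099, 0.995, 0.0], [-0.0, 0.0, -1.0]]
ft_force: [0.5, 0.7, -0.7]
grip_width: 0.263
```

Call:
send_rows --deltas '[0,0,0,0,0,0,-1,0,0,-1,0,0,0,-1,0,0,-3,0,0,0,-1,0,0,-6,0,0,0,-1,0,0,-6,0,0,0,-1]'

```text
time: 4.88
tcp_pos: [0.5218, -0.2091, 0.067]
tcp_rot: [[-0.995, -0.1, 0.006], [-0.1, 0.995, -0.001], [-0.006, -0.002, -1.0]]
ft_force: [-0.1, 0.2, -2.5]
grip_width: 0.268
```

```bash
cat > meas.py <<'E'
from h import *
s=sensors.state();c=snap('wrist');W=cloud(c);T=(W-s['tcp_pos'])@s['tcp_rot']*1000
print(s['time'],s['tcp_pos'].round(4),s['ft_force'].round(2),s['grip_width'])
print('rot',s['tcp_rot'].round(3).tolist())
# pole in tool frame: handle top at back, rear
for n in ('side','scene'):
    d=snap(n);W=cloud(d);T=(W-s['tcp_pos'])@s['tcp_rot']*1000
    k=(abs(T[...,0])<70)&(T[...,1]>38)&(T[...,1]<150)&(abs(T[...,2]+18)<45)
    q=T[k];print(n,k.sum())
    sh=q[(abs(q[:,0])<12)]
    for a in range(40,150,12):
        r=sh[(sh[:,1]>=a)&(sh[:,1]<a+12)]
        if len(r): print('  shaft y',a,len(r),'x',r[:,0].mean().round(1),'zmin',np.percentile(r[:,2],[5,50,95]).round(1))
    pr=q[(q[:,0]>12)&(q[:,0]<65)]
    if len(pr): print('  prong',len(pr),pr.min(0).round(1),pr.max(0).round(1),np.median(pr,0).round(1), np.polyfit(pr[:,0],pr[:,1],1).round(3))
    hsv=cv2.cvtColor(d['frame'],cv2.COLOR_BGR2HSV);H,S,V=[hsv[...,i].astype(int) for i in range(3)]
    k=(S>130)&((H<16)|(H>174))&(V>60)&(W[...,2]>.262)&(W[...,2]<.33)&(W[...,1]>.29)&(W[...,1]<.37)&(abs(W[...,0]-.53)<.04)
    q=W[k]; print('  eye',len(q),q.min(0).round(4),q.max(0).round(4),q.mean(0).round(4))
    cv2.imwrite(f'pics/{n}_last.png',d['frame'])
E
python3 meas.py
```

```text
4.875 [ 0.5218 -0.2091  0.067 ] [-0.06  0.19 -2.47] 0.26793026340025916
rot [[-0.995, -0.1, 0.006], [-0.1, 0.995, -0.001], [-0.006, -0.002, -1.0]]
side 168
  shaft y 40 22 x -3.5 zmin [-26.4 -14.4  -6.1]
  shaft y 52 16 x -3.9 zmin [-19.2 -17.2 -10.4]
  shaft y 64 16 x -3.7 zmin [-19.8 -15.4  -9.6]
  shaft y 76 16 x -4.3 zmin [-18.4 -15.4 -10.8]
  shaft y 88 16 x -2.8 zmin [-19.1 -15.3 -10.6]
  shaft y 100 16 x -4.8 zmin [-20.7 -16.5 -10.4]
  shaft y 112 16 x -4.1 zmin [-19.5 -15.2  -8.9]
  shaft y 124 16 x -0.8 zmin [-19.3 -15.4 -10.8]
  prong 24 [ 13.1 128.2 -20.8] [ 53.7 135.2 -11.1] [ 31.9 131.8 -15.3] [-1.00000e-03  1.31774e+02]
  eye 127 [0.4912 0.3131 0.2626] [0.5486 0.3634 0.3092] [0.5364 0.3349 0.2863]
scene 104
  shaft y 40 5 x -6.8 zmin [-19.  -11.5  -4.5]
  shaft y 52 9 x -0.2 zmin [-17.4 -14.4  -8.4]
  shaft y 64 14 x 0.6 zmin [-18.6 -14.2 -11.2]
  shaft y 76 10 x 0.6 zmin [-19.2 -15.5 -11.8]
  shaft y 88 9 x 0.7 zmin [-20.4 -16.2  -8.1]
  shaft y 100 11 x -0.0 zmin [-19.9 -14.6 -11.3]
  shaft y 112 11 x 0.2 zmin [-19.5 -15.5  -9.1]
  shaft y 124 11 x 1.5 zmin [-19.5 -17.1  -9. ]
  prong 24 [ 13.5 129.  -19. ] [ 60.5 135.8  -8.9] [ 36.6 131.6 -13.8] [1.6000e-02 1.3152e+02]
  eye 43 [0.5218 0.3114 0.2621] [0.5419 0.3575 0.3089] [0.5327 0.3322 0.2851]
```

```bash
cat > plan.py <<'E'
from h import *
import sys
E=np.array([.535,.337,.2845]); yc=174.4; HK=np.array([.030,.131,-.014])
a=np.radians(yc); X=np.array([np.cos(a),np.sin(a),0]); Z=np.array([0,0,-1.]); R=np.c_[X,np.cross(Z,X),Z]; xc=R[:,1]
H=E-np.array([0,0,.174])
def tcp(th,rx=.028,e=(0,0,0)):
    eye=H+.174*(-np.sin(th)*xc+np.cos(th)*np.array([0,0,1]))+np.array(e)
    return eye-R@np.array([rx,HK[1],HK[2]])
E
python3 -c "
from plan import *
print(tcp(0,.075),tcp(0),tcp(1.57),sensors.state()['time'])
go(tcp(0,.085),yc)"
```

```text
[0.5968587  0.19930649 0.2705    ] [0.55008301 0.20389289 0.2705    ] [0.53310359 0.03072338 0.09663856] 5.025
delta cm [-12.73  39.64 -20.68] rot [ 0.  -0.1 11.3]
```

Call:
send_rows --deltas '[0,0,-6,0,0,0,-1,0,0,-12,0,0,0,-1,0,2,-17,0,0,0,-1,-4,6,-20.5,0,0,5,-1,-8,10,-20.5,0,0,11,-1]'

```text
time: 5.65
tcp_pos: [0.5909, -0.1008, 0.272]
tcp_rot: [[-0.995, 0.097, 0.005], [0.097, 0.995, -0.0], [-0.005, 0.0, -1.0]]
ft_force: [1.3, 1.4, -1.6]
grip_width: 0.265
```

```bash
python3 -c "
from plan import *
go(tcp(0,.085),yc);print(sensors.state()['tcp_pos'],sensors.state()['grip_width'])"
```

```text
delta cm [ 1.32 29.92  0.15] rot [0.  0.3 0. ]
[ 0.59090534 -0.1007839   0.27198528] 0.2647330258386815
```

Call:
send_rows --deltas '[0.5,6,0.1,0,0.3,0,-1,1,12,0.1,0,0.3,0,-1,1.3,18,0.1,0,0.3,0,-1,1.3,24,0.1,0,0.3,0,-1,1.3,28,0.1,0,0.3,0,-1]'

```text
time: 6.28
tcp_pos: [0.6017, 0.1813, 0.266]
tcp_rot: [[-0.996, 0.091, -0.008], [0.091, 0.996, -0.001], [0.008, -0.001, -1.0]]
ft_force: [1.5, -0.1, -1.8]
grip_width: 0.269
```

Call:
send_rows --deltas '[0,1.9,0,0,0,0,-1,0,1.9,0,0,0,0,-1]'

```text
time: 6.52
tcp_pos: [0.6037, 0.1984, 0.2665]
tcp_rot: [[-0.996, 0.091, -0.008], [0.091, 0.996, -0.001], [0.008, -0.002, -1.0]]
ft_force: [0.5, -0.7, -2.1]
grip_width: 0.264
```

```bash
python3 meas.py; python3 - <<'E'
from plan import *
go(tcp(0,.085),yc)
a=cv2.imread('pics/side_last.png')[130:230,370:530];b=cv2.imread('pics/scene_last.png')[90:190,290:450]
cv2.imwrite('pics/ins.png',np.hstack([cv2.resize(i,(400,250),interpolation=cv2.INTER_CUBIC) for i in(a,b)]))
E
```

```text
6.525 [0.6037 0.1984 0.2665] [ 0.54 -0.67 -2.13] 0.26431235989955176
rot [[-0.996, 0.091, -0.008], [0.091, 0.996, -0.001], [0.008, -0.002, -1.0]]
side 612
  shaft y 40 23 x -6.1 zmin [-21.5 -17.4 -11.5]
  shaft y 52 25 x -5.6 zmin [-20.6 -17.4 -12.1]
  shaft y 64 25 x -5.9 zmin [-20.6 -18.2 -12.1]
  shaft y 76 25 x -5.7 zmin [-20.6 -17.4 -12.5]
  shaft y 88 25 x -5.8 zmin [-21.3 -17.7 -10.9]
  shaft y 100 23 x -6.1 zmin [-22.  -18.3 -11.4]
  shaft y 112 24 x -5.7 zmin [-21.9 -16.8  -9.6]
  shaft y 124 50 x -0.5 zmin [-20.1 -13.1   8.8]
  shaft y 136 31 x 0.2 zmin [-6.1 -2.9 -0.6]
  shaft y 148 5 x -3.7 zmin [-6.8 -4.4 -2.6]
  prong 113 [ 12.3 126.2 -20. ] [ 64.6 149.8  25.7] [ 34.9 139.5  -4.1] [9.20000e-02 1.35561e+02]
  eye 126 [0.495  0.313  0.2623] [0.5697 0.3628 0.3097] [0.5376 0.3348 0.2873]
scene 360
  shaft y 40 3 x -5.1 zmin [-18.6 -14.5 -14.2]
  shaft y 52 8 x -1.8 zmin [-21.1 -18.4 -13.7]
  shaft y 64 11 x -1.8 zmin [-21.9 -17.3 -13.1]
  shaft y 76 11 x -1.9 zmin [-22.2 -19.2 -10.7]
  shaft y 88 8 x -2.0 zmin [-22.6 -19.3 -13.7]
  shaft y 100 11 x -3.1 zmin [-22.3 -17.7 -12.5]
  shaft y 112 8 x -1.2 zmin [-21.2 -20.  -17.3]
  shaft y 124 39 x -0.5 zmin [-19.8   6.9  22.7]
  shaft y 136 13 x -0.8 zmin [-5.1 -3.1  5. ]
  shaft y 148 6 x -1.0 zmin [-5.2 -2.9 -2.1]
  prong 81 [ 12.  124.4 -21.2] [ 65.  149.2  26.8] [ 40.8 129.9   4.5] [7.60000e-02 1.28298e+02]
  eye 34 [0.5248 0.3223 0.2622] [0.5688 0.3571 0.3077] [0.5377 0.3398 0.2851]
delta cm [-0.26  0.22 -0.28] rot [-0.  -0.4  0.2]
```

View pics/ins.png

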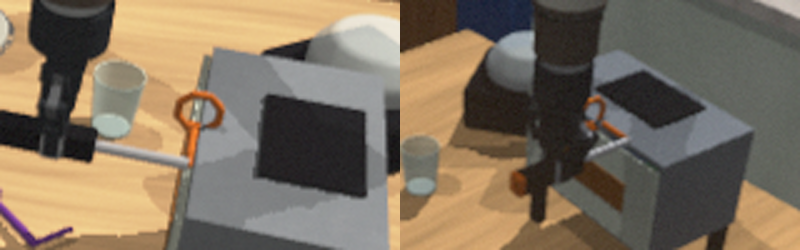

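```bash
cat > ring.py <<'E'
from plan import *
from scipy.optimize import least_squares
def run():
  s=sensors.state();Rt=s['tcp_rot']
  for n in ('side','scene'):
    d=snap(n);W=cloud(d)
    hsv=cv2.cvtColor(d['frame'],cv2.COLOR_BGR2HSV);Hh,S,V=[hsv[...,i].astype(int) for i in range(3)]
    o=(S>110)&((Hh<17)|(Hh>172))&(V>50)&np.isfinite(W[...,0])
    C=(W-E)@R*1000  # cabinet frame about eye estimate: x=y_c(prong dir), y=x_c, z=down
    ring=o&(abs(C[...,0])<14)&(np.hypot(C[...,1],C[...,2])<34)&(C[...,2]<18)
    q=C[ring]; 
    f=least_squares(lambda p:np.hypot(q[:,1]-p[0],q[:,2]-p[1])-20.5,[0,0],loss='soft_l1',f_scale=2)
    print(n,'ring',len(q),'centre off (x_c,down)',f.x.round(1),'y_c',np.percentile(q[:,0],[5,50,95]).round(1))
    T=(W-s['tcp_pos'])@Rt*1000
    pr=o&(C[...,0]<-18)&(C[...,0]>-90)&(abs(C[...,1])<30)&(abs(C[...,2])<20)
    q=C[pr]
    if len(q)>4: print('  prong',len(q),'x_c',np.percentile(q[:,1],[5,50,95]).round(1),'down',np.percentile(q[:,2],[5,50,95]).round(1),'tip y_c',q[:,0].max().round(1),'slopes',np.polyfit(q[:,0],q[:,1],1).round(2),np.polyfit(q[:,0],q[:,2],1).round(2))
if __name__=='__main__': run()
E
python3 ring.py
```

```text
side ring 115 centre off (x_c,down) [ 0.3 -2.4] y_c [-5.7 -2.2  1.8]
  prong 45 x_c [-5.7 -1.8  1.3] down [-2.1  0.1  3.1] tip y_c -27.9 slopes [-0.04 -4.09] [-0.    0.01]
scene ring 28 centre off (x_c,down) [-1.  -1.4] y_c [-0.4  2.3  6.9]
  prong 22 x_c [-6.3 -3.   9.1] down [-2.3  2.3 18. ] tip y_c -21.5 slopes [0.13 4.57] [ 0.17 12.56]
```

Call:
send_rows --deltas '[0,0.2,-0.4,0,0,0,-1,1.5,0.2,-0.4,0,0,0,-1,3,0.2,-0.4,0,0,0,-1,4.2,0.2,-0.4,0,0,0,-1,5.2,0.2,-0.4,0,0,0,-1]' --squeeze 100

```text
time: 7.4
tcp_pos: [0.5514, 0.2046, 0.2727]
tcp_rot: [[-0.996, 0.092, -0.005], [0.092, 0.996, 0.001], [0.005, 0.0, -1.0]]
ft_force: [-0.2, -0.1, -1.5]
grip_width: 0.265
```

Call:
send_rows --deltas '[0,0,0,0,0,0,-1]'

```text
time: 7.52
tcp_pos: [0.5518, 0.2046, 0.2729]
tcp_rot: [[-0.996, 0.091, -0.005], [0.091, 0.996, 0.001], [0.005, 0.0, -1.0]]
ft_force: [-0.5, -0.1, -1.1]
grip_width: 0.266
```

```bash
python3 ring.py; python3 - <<'E'
from plan import *
go(tcp(0,.028),yc)
a=snap('side')['frame'][130:210,390:510];b=snap('wrist')['frame']
cv2.imwrite('pics/ins2.png',np.hstack([cv2.resize(a,(400,266),interpolation=cv2.INTER_CUBIC),cv2.resize(b,(400,266))]))
E
```

```text
side ring 113 centre off (x_c,down) [ 0.3 -0.9] y_c [-6.4 -1.5  5.5]
  prong 9 x_c [-3.   2.5  4.5] down [-7.1 -5.4 -1. ] tip y_c -21.0 slopes [ 0.31 11.06] [ -0.18 -10.07]
scene ring 44 centre off (x_c,down) [-1.5  1.9] y_c [-11.8   2.2   7.6]
delta cm [ 0.25 -0.09  0.21] rot [ 0.  -0.3  0.3]
```

View pics/ins2.png

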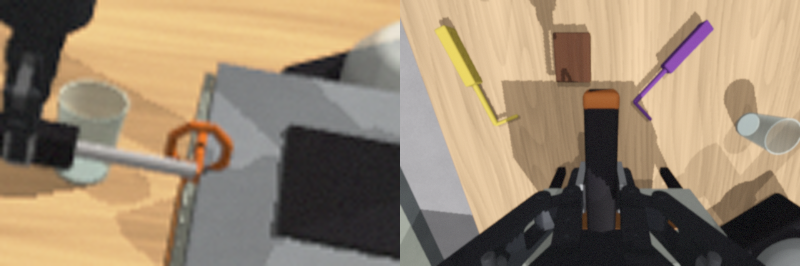

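```bash
python3 -c "
import numpy as np
for i in range(0,18):
    t=i*.1
    print(round(t,2),round(-(17.4*np.sin(t)+1.25*np.cos(t)),2),round(17.4*(1-np.cos(t))+1.25*np.sin(t),2))"
```

```text
0.0 -1.25 0.0
0.1 -2.98 0.21
0.2 -4.68 0.6
0.3 -6.34 1.15
0.4 -7.93 1.86
0.5 -9.44 2.73
0.6 -10.86 3.74
0.7 -12.17 4.9
0.8 -13.35 6.17
0.9 -14.41 7.56
1.0 -15.32 9.05
1.1 -16.07 10.62
1.2 -16.67 12.26
1.3 -17.1 13.95
1.4 -17.36 15.67
1.5 -17.44 17.42
1.6 -17.36 19.16
1.7 -17.09 20.88
```

Call:
send_rows --deltas '[0,-0.7,0,0,0,0,-1,0,-1.3,0,0,0,0,-1,0,-3,0.2,0,0,0,-1,0,-4.7,0.6,0,0,0,-1,0,-6.3,1.2,0,0,0,-1]'

```text
time: 8.35
tcp_pos: [0.5465, 0.1404, 0.2602]
tcp_rot: [[-0.996, 0.093, -0.005], [0.093, 0.996, 0.001], [0.005, 0.0, -1.0]]
ft_force: [-0.5, 2.2, -1.4]
grip_width: 0.255
```

```bash
python3 - <<'E'
from plan import *
s=sensors.state();print(s['ft_force'],s['torque'])
E
python3 meas.py | grep -A12 '^side' | head -9
python3 - <<'E'
from plan import *
a=snap('side')['frame'][110:230,350:530];b=snap('scene')['frame'][90:210,290:470]
cv2.imwrite('pics/pull.png',np.hstack([cv2.resize(a,(400,266),interpolation=cv2.INTER_CUBIC),cv2.resize(b,(400,266))]))
E
```

```text
[-0.52349066  2.17004914 -1.42776804] [ 0.54275641 -0.06786518 -0.09216958]
side 345
  shaft y 40 21 x -6.0 zmin [-20.  -16.5 -11.7]
  shaft y 52 22 x -5.1 zmin [-19.5 -16.5 -10.5]
  shaft y 64 23 x -4.9 zmin [-18.6 -16.7 -10.7]
  shaft y 76 23 x -4.4 zmin [-18.9 -15.   -9. ]
  shaft y 88 22 x -4.8 zmin [-20.  -16.7  -9.4]
  shaft y 100 23 x -5.8 zmin [-20.  -16.2 -10.3]
  shaft y 112 22 x -4.9 zmin [-19.4 -15.7 -10.6]
  shaft y 124 21 x -2.0 zmin [-20.1 -15.5 -11.5]
```

View pics/pull.png

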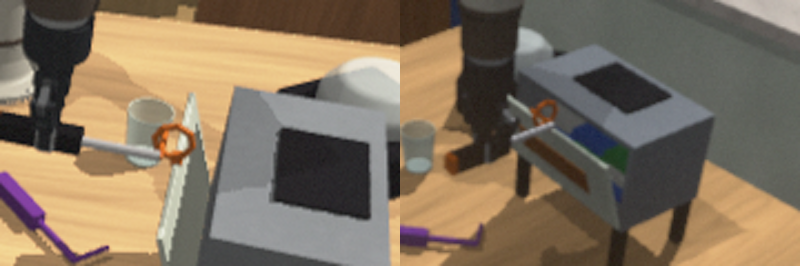

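Call:
send_rows --deltas '[0,-1.6,0.7,0,0,0,-1,0,-3.1,1.55,0,0,0,-1,0,-4.5,2.6,0,0,0,-1,0,-5.85,3.75,0,0,0,-1,0,-7,5,0,0,0,-1]'

```text
time: 9.22
tcp_pos: [0.5397, 0.0709, 0.2095]
tcp_rot: [[-0.996, 0.093, -0.006], [0.093, 0.996, 0.0], [0.006, -0.0, -1.0]]
ft_force: [-0.5, 1.7, -1.7]
grip_width: 0.263
```

Call:
send_rows --deltas '[0,-1.05,1.4,0,0,0,-1,0,-1.95,2.9,0,0,0,-1,0,-2.7,4.45,0,0,0,-1,0,-3.3,6.1,0,0,0,-1,0,-3.75,7.8,0,0,0,-1]'

```text
time: 9.85
tcp_pos: [0.536, 0.0341, 0.1313]
tcp_rot: [[-0.996, 0.092, -0.005], [0.092, 0.996, 0.0], [0.005, -0.0, -1.0]]
ft_force: [0.5, 1.5, -0.7]
grip_width: 0.258
```

Call:
send_rows --deltas '[0,-0.15,1,0,0,0,-1,0,-0.25,2,0,0,0,-1,0,-0.3,3,0,0,0,-1,0,-0.3,3.8,0,0,0,-1,0,-0.3,4.3,0,0,0,-1]'

```text
time: 10.48
tcp_pos: [0.5357, 0.0319, 0.089]
tcp_rot: [[-0.996, 0.092, -0.005], [0.092, 0.996, 0.001], [0.005, 0.0, -1.0]]
ft_force: [-0.4, 0.8, -0.4]
grip_width: 0.264
```

```bash
cat > flap.py <<'E'
from plan import *
s=sensors.state();print(s['time'],s['tcp_pos'].round(4),s['ft_force'].round(2),s['torque'].round(2),s['grip_width'])
hh=R.T@(s['tcp_pos']+s['tcp_rot']@HK-H)*1000; print('hook nominal in hinge frame (y_c,x_c,down)',hh.round(1))
for n in('side','scene'):
    d=snap(n);W=cloud(d);C=(W-H)@R*1000
    hsv=cv2.cvtColor(d['frame'],cv2.COLOR_BGR2HSV)
    k=(hsv[...,1]<90)&(abs(C[...,0])>40)&(abs(C[...,0])<140)&(C[...,1]<-25)&(C[...,1]>-155)&(abs(C[...,2])<110)
    q=C[k]
    # dominant plane: slope in (x_c, up)
    if len(q)>30:
        m=np.ones(len(q),bool)
        for _ in range(8):
            c=np.polyfit(-q[m,1],-q[m,2],1); r=-q[:,2]-np.polyval(c,-q[:,1]); m=abs(r)<max(4,1.5*np.median(abs(r[m])))
        print(n,len(q),m.sum(),'open angle',(np.pi/2-np.arctan(c[0])).round(3),'offset',c[1].round(1),'ext',q[m].min(0).round(),q[m].max(0).round(), 'tipz',np.median(q[q[:,1]<-120][:,2]).round(1))
    cv2.imwrite(f'pics/{n}_last.png',d['frame'])
E
python3 flap.py
```

```text
10.475 [0.5357 0.0319 0.089 ] [-0.38  0.78 -0.42] [ 0.25  0.13 -0.  ] 0.26423962736797757
hook nominal in hinge frame (y_c,x_c,down) [   0.2 -172.7    7.4]
side 2042 2011 open angle 1.517 offset -0.5 ext [-140. -145.  -10.] [140. -25.   3.] tipz -6.7
scene 996 921 open angle 1.525 offset 0.6 ext [-140. -145.  -11.] [140. -25.   2.] tipz -6.4
```

Call:
send_rows --deltas '[0,0,0.4,0,0,0,-1,0,0,0.7,0,0,0,-1,0,0,0.9,0,0,0,-1,0,0,0.9,0,0,0,-1]'

```text
time: 11.08
tcp_pos: [0.5355, 0.0318, 0.0803]
tcp_rot: [[-0.996, 0.092, -0.005], [0.092, 0.996, 0.0], [0.005, -0.0, -1.0]]
ft_force: [-0.3, 1.2, -0.7]
grip_width: 0.261
```

```bash
python3 flap.py
```

```text
11.075 [0.5355 0.0318 0.0803] [-0.27  1.21 -0.65] [ 0.13 -0.06 -0.01] 0.26058067183650696
hook nominal in hinge frame (y_c,x_c,down) [   0.3 -172.9   16. ]
side 2039 1993 open angle 1.566 offset -0.8 ext [-140. -145.   -4.] [140. -25.   5.] tipz 0.1
scene 1030 947 open angle 1.57 offset 0.1 ext [-140. -147.   -4.] [139. -25.   4.] tipz -0.1
```

Call:
send_rows --deltas '[0,0,0.2,0,0,0,-1,0,0,0.4,0,0,0,-1,0,0,0.4,0,0,0,-1]'

```text
time: 11.55
tcp_pos: [0.536, 0.0318, 0.0773]
tcp_rot: [[-0.996, 0.092, -0.004], [0.092, 0.996, 0.001], [0.004, 0.0, -1.0]]
ft_force: [-0.8, -2.2, 5.5]
grip_width: 0.265
```

```bash
python3 flap.py
```

```text
11.55 [0.536  0.0318 0.0773] [-0.82 -2.17  5.53] [0.75 0.58 0.27] 0.2649866273034856
hook nominal in hinge frame (y_c,x_c,down) [  -0.  -172.8   19. ]
side 2045 2002 open angle 1.569 offset -0.9 ext [-140. -145.   -3.] [140. -25.   5.] tipz 0.7
scene 1018 944 open angle 1.572 offset -0.1 ext [-140. -147.   -4.] [140. -25.   4.] tipz 0.5
```

Call:
send_rows --deltas '[0,0,-0.8,0,0,0,-1,0,0,-1.5,0,0,0,-1,0,0,-1.5,0,0,0,-1]'

```text
time: 12.02
tcp_pos: [0.5359, 0.0318, 0.0919]
tcp_rot: [[-0.996, 0.092, -0.004], [0.092, 0.996, 0.001], [0.004, 0.0, -1.0]]
ft_force: [-1.5, 0.0, -1.5]
grip_width: 0.263
```

```bash
python3 flap.py; python3 meas.py | grep -v eye; python3 - <<'E'
import cv2,numpy as np
a=cv2.imread('pics/side_last.png')[150:270,330:510];b=cv2.imread('pics/scene_last.png')[110:230,270:450]
cv2.imwrite('pics/open.png',np.hstack([cv2.resize(i,(400,266),interpolation=cv2.INTER_CUBIC) for i in(a,b)]))
E
```

```text
12.025 [0.5359 0.0318 0.0919] [-1.47  0.01 -1.54] [-0.07 -0.05  0.02] 0.26301537061383706
hook nominal in hinge frame (y_c,x_c,down) [  -0.  -172.8    4.4]
side 2036 1995 open angle 1.57 offset -0.9 ext [-140. -145.   -3.] [140. -25.   5.] tipz 0.8
scene 1011 937 open angle 1.568 offset -0.4 ext [-139. -148.   -4.] [139. -25.   4.] tipz 0.3
12.125 [0.5354 0.0317 0.0912] [-1.44  0.98 -1.47] 0.26272362035421054
rot [[-0.996, 0.092, -0.006], [0.092, 0.996, 0.0], [0.006, -0.0, -1.0]]
side 262
  shaft y 40 25 x -6.2 zmin [-25.  -18.6  -6.8]
  shaft y 52 18 x -5.6 zmin [-20.7 -16.8 -11. ]
  shaft y 64 16 x -5.1 zmin [-20.  -17.1 -10.2]
  shaft y 76 18 x -4.6 zmin [-20.  -16.8 -10.9]
  shaft y 88 17 x -5.2 zmin [-21.3 -16.8 -10.9]
  shaft y 100 17 x -4.6 zmin [-19.9 -16.7 -10.8]
  shaft y 112 17 x -5.9 zmin [-22.8 -18.  -10.9]
  shaft y 124 25 x -1.1 zmin [-19.6 -17.7 -11.3]
  prong 97 [ 16.2 111.3 -40.7] [ 45.4 149.7   7.9] [ 27.3 130.6 -17.3] [9.6000e-02 1.2751e+02]Traceback (most recent call last):
  File "meas.py", line 18, in <module>
    q=W[k]; print('  eye',len(q),q.min(0).round(4),q.max(0).round(4),q.mean(0).round(4))
                                 ~~~~~^^^
    return umr_minimum(a, axis, None, out, keepdims, initial, where)
ValueError: zero-size array to reduction operation minimum which has no identity
```

View pics/open.png

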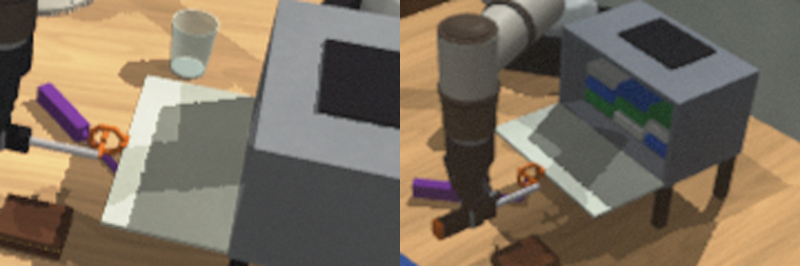

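Call:
send_rows --deltas '[-1.5,0,0,0,0,0,-1,-3,0,0,0,0,0,-1,-4.5,0,0,0,0,0,-1,-6,0,0,0,0,0,-1,-6.5,0,0,0,0,0,-1]'

```text
time: 12.85
tcp_pos: [0.6017, 0.0255, 0.0906]
tcp_rot: [[-0.996, 0.093, -0.005], [0.093, 0.996, 0.0], [0.005, -0.0, -1.0]]
ft_force: [0.2, -0.1, -1.7]
grip_width: 0.262
```

```bash
python3 flap.py; python3 - <<'E'
from plan import *
s=sensors.state();d=snap('side');W=cloud(d);T=(W-s['tcp_pos'])@s['tcp_rot']*1000
hsv=cv2.cvtColor(d['frame'],cv2.COLOR_BGR2HSV);o=(hsv[...,1]>110)&((hsv[...,0]<17)|(hsv[...,0]>172))
q=T[o&(T[...,1]>100)&(T[...,1]<165)&(abs(T[...,2]+15)<40)&(T[...,0]<120)&(T[...,0]>10)]
print(np.histogram(q[:,0],bins=range(10,121,5)))
E
```

```text
12.85 [0.6017 0.0255 0.0906] [ 0.23 -0.08 -1.7 ] [ 0.02  0.01 -0.  ] 0.2618838233732658
hook nominal in hinge frame (y_c,x_c,down) [ -66.2 -172.6    5.7]
side 2036 1999 open angle 1.57 offset -0.9 ext [-140. -145.   -3.] [140. -25.   5.] tipz 1.0
scene 925 862 open angle 1.577 offset 0.4 ext [-140. -146.   -4.] [140. -25.   4.] tipz 0.8
(array([ 3,  4,  4,  3,  4,  2,  3,  5,  3,  0,  0,  0,  0,  0,  3, 19, 61,
       26,  2,  1,  1,  0]), array([ 10,  15,  20,  25,  30,  35,  40,  45,  50,  55,  60,  65,  70,
        75,  80,  85,  90,  95, 100, 105, 110, 115, 120]))
```

```bash
python3 -c "
from plan import *
go([.5198,-.2087,.1],185.7)"
```

```text
delta cm [  5.84 -24.08  -0.9 ] rot [  0.   -0.3 -11. ]
```

Call:
send_rows --deltas '[0,-5,-2,0,0,0,-1,1,-10,-5,0,0,-2,-1,3,-15,-5,0,0,-5,-1,5,-20,-4,0,0,-8,-1,5.8,-24,-2,0,-0.3,-11,-1]'

```text
time: 13.62
tcp_pos: [0.5194, -0.2093, 0.1123]
tcp_rot: [[-0.995, -0.101, 0.002], [-0.101, 0.995, 0.0], [-0.002, 0.0, -1.0]]
ft_force: [0.6, -0.1, -1.8]
grip_width: 0.268
```

```bash
python3 -c "
from plan import *
print(sensors.state()['tcp_pos'])
go([.5198,-.2087,.0045],185.7)"
```

```text
[ 0.51936602 -0.20931652  0.11233535]
delta cm [-0.02  0.06 10.78] rot [0.  0.1 0.1]
```

Call:
send_rows --deltas '[0,0,4,0,0,0,-1,0,0,7.5,0,0,0,-1,0,0,9.3,0,0,0,-1,0,0,10,0,0,0,-1,0,0,10.3,0,0,0,-1]'

```text
time: 14.25
tcp_pos: [0.5207, -0.2078, 0.0086]
tcp_rot: [[-0.995, -0.1, 0.0], [-0.1, 0.995, 0.0], [-0.001, 0.0, -1.0]]
ft_force: [-0.0, -0.6, -1.4]
grip_width: 0.262
```

```bash
python3 meas.py 2>/dev/null| head -14; python3 - <<'E'
from plan import *
for n in('side','scene'):
    W=cloud(snap(n))
    for lo,hi,zt in((-.277,-.24,.033),(-.14,-.09,.024)):
        k=(W[...,0]>.49)&(W[...,0]<.55)&(W[...,1]>lo)&(W[...,1]<hi)&(W[...,2]>.012)&(W[...,2]<.07); print(n,lo,k.sum(),np.percentile(W[k][:,2],[50,90,97]).round(4),'expect top',zt)
E
```

```text
14.25 [ 0.5207 -0.2078  0.0086] [-0.05 -0.6  -1.41] 0.26234290421491574
rot [[-0.995, -0.1, 0.0], [-0.1, 0.995, 0.0], [-0.001, 0.0, -1.0]]
side 1128
  shaft y 40 42 x -2.5 zmin [-26.1  -1.8   8.2]
  shaft y 52 35 x -2.3 zmin [-20.    3.2   8.4]
  shaft y 64 28 x -3.9 zmin [-21.5   2.2   7.7]
  shaft y 76 32 x -3.2 zmin [-20.6   3.    8. ]
  shaft y 88 36 x -2.0 zmin [-21.    1.7   7.1]
  shaft y 100 31 x -3.2 zmin [-19.5   3.1   8.1]
  shaft y 112 36 x -3.3 zmin [-19.4   2.6   9.7]
  shaft y 124 37 x 0.2 zmin [-19.9   2.8   9. ]
  shaft y 136 22 x 0.0 zmin [2.3 5.8 8.8]
  shaft y 148 1 x 5.5 zmin [4.7 4.7 4.7]
  prong 296 [ 12.2  38.2 -21.2] [ 64.9 149.8  11.6] [44.4 99.9  5.4] [ -0.628 126.127]
side -0.277 121 [0.034  0.0399 0.0409] expect top 0.033
side -0.14 62 [0.0262 0.0296 0.0313] expect top 0.024
scene -0.277 114 [0.0339 0.0399 0.0422] expect top 0.033
scene -0.14 45 [0.0263 0.0304 0.0308] expect top 0.024
```

Call:
send_rows --deltas '[0,0,0.2,0,0,0,-1,0,0,0.35,0,0,0,-1,0,0,0.45,0,0,0,-1,0,0,0.45,0,0,0,-1]'

```text
time: 14.95
tcp_pos: [0.5205, -0.2078, 0.0042]
tcp_rot: [[-0.995, -0.099, 0.0], [-0.099, 0.995, 0.0], [-0.0, 0.0, -1.0]]
ft_force: [-0.9, 1.4, 2.6]
grip_width: 0.261
```

Call:
send_rows --deltas '[0,0,0,0,0,0,-0.2,0,0,0,0,0,0,0,0,0,0,0,0,0,0.3,0,0,0,0,0,0,0.3,0,0,0,0,0,0,0.3]'

```text
time: 15.58
tcp_pos: [0.5205, -0.2078, 0.0038]
tcp_rot: [[-0.995, -0.099, -0.0], [-0.099, 0.995, 0.001], [-0.0, 0.001, -1.0]]
ft_force: [0.1, -1.0, 0.0]
grip_width: 0.65
```

Call:
send_rows --deltas '[0,0,-1.5,0,0,0,0.3,0,0,-5,0,0,0,0.3,0,0,-10,0,0,0,0.5,0,0,-15,0,0,0,0.5,0,0,-20,0,0,0,0.5]'

```text
time: 16.2
tcp_pos: [0.5202, -0.2079, 0.2069]
tcp_rot: [[-0.995, -0.099, 0.002], [-0.099, 0.995, 0.0], [-0.002, 0.0, -1.0]]
ft_force: [0.9, -0.4, 0.2]
grip_width: 0.748
```

Call:
send_rows --deltas '[0,-4,0,0,0,0,0.5,0,-4,0,0,0,0,0.5]'

```text
time: 16.45
tcp_pos: [0.5246, -0.2492, 0.2055]
tcp_rot: [[-0.995, -0.097, 0.003], [-0.097, 0.995, -0.0], [-0.003, -0.0, -1.0]]
ft_force: [-0.6, 0.5, 0.2]
grip_width: 0.748
```

```bash
python3 flap.py; python3 - <<'E'
from h import *
c=snap('wrist');W=cloud(c)
reg=(W[...,0]>.42)&(W[...,0]<.6)&(W[...,1]>-.3)&(W[...,1]<-.05)
k=reg&(W[...,2]>.027)&(W[...,2]<.05);p=W[k];print('handle',k.sum(),cv2.minAreaRect((p[:,:2]*1000).astype(np.float32)),np.percentile(p[:,2],[5,50,95]).round(4))
d=snap('side');Ws=cloud(d);b=(Ws[...,2]>.015)&(Ws[...,2]<.2)&(Ws[...,0]>.5)&(Ws[...,0]<1.)&(Ws[...,1]>-.5)&(Ws[...,1]<.16)
N,L,st,ce=cv2.connectedComponentsWithStats(cv2.morphologyEx(b.astype(np.uint8),cv2.MORPH_OPEN,np.ones((3,3))))
for i in range(1,N):
    if st[i,4]>60: q=Ws[(L==i)&b]; print('obj',ce[i].round(),q.min(0).round(3),q.max(0).round(3))
cv2.imwrite('pics/fin.png',np.hstack([cv2.resize(d['frame'],(400,250)),cv2.resize(c['frame'],(400,250))]))
E
```

```text
16.45 [ 0.5246 -0.2492  0.2055] [-0.55  0.53  0.2 ] [ 0.07  0.05 -0.02] 0.7475011745925407
hook nominal in hinge frame (y_c,x_c,down) [   8.  -461.7 -108.9]
side 2041 1989 open angle 1.569 offset -0.9 ext [-140. -145.   -3.] [140. -25.   5.] tipz 0.7
scene 1034 950 open angle 1.572 offset -0.0 ext [-140. -147.   -4.] [140. -25.   4.] tipz 0.8
handle 1771 ((522.75390625, -222.01461791992188), (23.94163703918457, 109.17417907714844), 6.286954402923584) [0.0309 0.0326 0.0339]
obj [258. 217.] [ 0.502 -0.275  0.015] [ 0.547 -0.076  0.037]
obj [198. 250.] [ 0.623 -0.446  0.015] [ 0.783 -0.178  0.1  ]
obj [263. 261.] [ 0.714 -0.137  0.016] [ 0.773 -0.073  0.164]
obj [344. 251.] [0.564 0.042 0.015] [0.646 0.139 0.033]
obj [323. 316.] [0.815 0.014 0.015] [0.865 0.158 0.035]
```

View pics/fin.png

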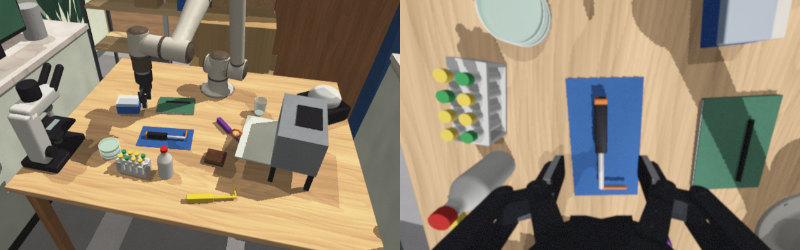

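The last picture shows the pole flat on its mat (around 600,140 in the right panel), the flap level, and the other items where they were.

```bash
python3 -c "
from rig import workorder
print(workorder.finish_job())"
```

```text
the job is handed in; nothing more can be done
None
```

The job is done and handed in at 16.5 s. I hooked the orange eye, drew the flap down to its stop, unhooked sideways, and laid the pole back on its blue mat and let go.

**Final checks**
- **Flap:** the two cameras read 1.569 and 1.572 rad (fully open is 1.57). It did not move after I unhooked. The push against the stop was about 6 N.
- **Pole:** it lies flat, with the handle top at 32.6 mm, within about 2 mm of where it started. I set it down with about 4 N of contact.
- **Other objects:** the tube rack, dishes, bottle and slide box read the same as at the start, within measuring noise. The gripper was about 0.2 m up and touching nothing when I handed in.

**What disagreed**
- **First grasp:** it closed on air just above the handle. The wrist camera put the fingertips about 6 mm behind the TCP, not the stated 25 mm ahead. I went about 28 mm lower and the second grasp held.
- **Check script:** one `meas.py` run crashed after the flap was open because its search for the eye looked only at the closed position. The readings I needed had already printed.

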